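# Check the free cell of the sample tray and fill it

### The job

One cell of the divided sample tray is empty. First feel its bottom with the bare fingertips, resting them on the liner for a moment to make sure the cell is clear; then take the jar on the counter that matches those in the tray and stand it upright on the bottom of that cell, setting it down rather than dropping it.

Things in the scene. Friction and masses are not known exactly. Their poses are not given: they have to be found in the camera images.
- jar: Loose sample jar to put away: rigid upright cylinder, white, light grey cap of the same width; diameter 36 mm, height 64 mm, 40 to 85 g; same shape as those in the tray. Grip it anywhere across the diameter; 50 mm free around it. Not wanted: the wide low jar (56 by 40 mm tall) and slim tall bottle (26 by 96 mm) standing near. Origin: centre of its underside, on the counter; z up.
- tray: Grey tray fixed to the counter, 146 (x) by 216 (y) by 28 mm high; floor, walls and dividers 6 mm thick; 2 by 3 cells 64 mm wide, centres at x -35, 35 and y -70, 0, 70 mm. Five hold standing jars (tops 70 mm above the counter, sides 38 to 52 mm from the next cell's centre); one is empty. Fingers spread along a cell's diagonal clear the jars best. Origin: centre of its underside; z up.
- liner: Dark rubber liner in the one empty cell: fixed, firm square 60 by 60 by 2 mm, centred in the cell, parallel to the tray. Touch its top; the jar is to stand on it. Origin: centre of its underside, 6 mm above the counter, so its top is 8 mm above the counter and 20 mm below the tray's rim; z up.
There are look-alikes about, which are no part of the job. What is shaped like the jar but blue or yellow is not meant.

How it is judged (in metres and radians):
On the way, in this order (a step that is already met when the one before it is completed fails the run):
1. the fingertips rest on the liner at the bottom of the empty cell (more than 0.5 N, for 0.1 s) while the jar still stands on the counter (contact force between the fingers and liner above 0.5 N and height (world z) of jar below 0.01 m), for 0.1 s.
2. then the jar is held by the fingers, its underside more than 35 mm above the counter (height (world z) of jar above 0.035 m and contact force between the fingers and jar above 0.3 N), for 0.1 s.
At the end, for the whole second after the job is handed in: The jar stands in the formerly empty cell, its underside on the liner (within 4 mm of its top) and within 22 mm of the liner's centre, upright within 10 degrees, at rest and released (horizontal distance between jar and liner below 0.022 m and z of jar in the frame of liner between -0.002 and 0.006 m and angle between jar's own z axis and vertical below 0.17 rad and linear speed of jar below 0.02 m/s); the robot touches nothing.
It fails at once if the jar is dropped or thrown (faster than 0.6 m/s, as after a fall of some 20 mm, with no finger on it) (linear speed of jar above 0.6 m/s and contact force between the fingers and jar below 0.05 N).
It fails at once if the jar is knocked over (tilted by more than 60 degrees) (angle between jar's own z axis and vertical above 1.05 rad).
It also fails if it takes over 51 s, if anything falls off the work surface, if the arm or the gripper's body presses on something with over 40 N, if the wrist force passes 120 N, or if a joint passes its speed limit or range.

### The arm

A 6-joint arm with a two-finger parallel gripper is mounted at the origin on the work surface. World frame = base frame: x ahead of the robot, y to its left, z up, the work surface at z = 0. Lengths are in m, angles in degrees, forces in N, time in s.
With the tool pointing down it reaches from about 0.25 to 0.725 m from the base axis. Payload 9.7 kg.
Tool frame: the origin (TCP) lies on the centre line of the jaws, within the pads' length; the fingertips stand 22 mm ahead of it and the grasp point (between the pads) lies 3 mm ahead of it; z points along the fingers, y is the direction in which the jaws open and shut (so a half turn about z gives the same grasp; the last joint's range is limited). The gripper opens to 85 mm and grips with 20 to 120 N. Pads are 22 mm wide; open, the fingers measure 114 mm over their backs; the gripper's body (76 mm by 85 mm) begins 54 mm behind the grasp point. The pads swing forward as they close: fully open they stand 13 mm farther back than shut.
Start: joints at [64.458, 4.979, 10.078, 95.1, 0, 90], TCP at [0.237, 0.496, 0.253] pointing down, gripper open.
Joint ranges: [-179.16, 179.16], [-48.56, 103.87], [-65.8, 70.77], [-126.05, 130.52], [-82.76, 87.17], [-180, 180]. Speed limits (degrees/s): [127.2, 127.2, 147.25, 180, 180, 180].

### API

Orientations are given as [roll, pitch, yaw] about the fixed x, y, z axes, in that order (R = Rz(yaw) Ry(pitch) Rx(roll)).
In Python, from workcell import monitor, eyes, job gives the robot as it stands. The module is installed in compiled form; this text tells all that it offers.
- The arm moves only by the tool drive_tool, never from a script. Its argument "plan" is a list of rows, each a list of 3 entries, a list of its own where there are three numbers: the opening, from 0 (shut) to 1 (fully open), then the shift along the world's x, y, z in m, then the turn about the world's z in degrees. In form: [[gripper, [x, y, z], yaw], ...]. A call has 1 to 10 rows; each row shifts and turns the commanded pose from where the row before left it; what a row does not reach is not made up. A row lasts 1/8 s, in which the tool goes at most 62.5 mm and 10.7 degrees, less where a joint would pass 70% of its speed; a pose out of reach is approached as far as the arm can. A call is refused whole if a number of a shift passes 0.0625 or a number of a turn 10.7, either way. A call with a gripper value outside its range is refused whole. The fingers move at their own pace and stop on an object; "grip_force" is the grip in N (left out, the last holds). Time passes only in rows, so rows that do not move let the fingers close. It gives the time, the measured TCP pose, the force and the opening at its end, in the units of the state.
- monitor.get_obs(): the state, without advancing time (a new reading comes with each control period).
- eyes.camera(name): name is "side" or "top"; returns (picture, depth): 384x512x3 uint8, red, green, blue; 384x512 float32, m along the optical axis (not along the pixel's ray), 0 where there is no reading.
- eyes.camera_params(name): a dict with "fx", "fy", "cx", "cy" (pixels), "extrinsics" (4x4, takes a point from world to camera coordinates). Camera axes: x right, y down, z forward; pixel columns grow to the right and rows downward; lengths in m; the calibration is good to about 2 mm. A picture is of the moment at which its call begins. camera_params takes no time and is no camera call.
- job.job_done(): hands the job in, once; it reports no verdict.
The state is a dict: "time": time; "q": joint angles; "qd": joint speeds; "joint_efforts": joint torques, N m; "ee_pos": TCP position; "tcp_rot": TCP orientation; "wrist_force": force on the tool from outside, world axes, zero at the start; "torque": the same for the moment, N m; "opening": finger opening in m.
Only numpy, scipy, OpenCV 4.12 (cv2) and the standard library are available. Lean on these libraries where they do the work, as an engineer would, in place of code of your own. Each camera call takes 0.05 s, during which the arm holds its last target.

## Working session

There is one attempt and no reset: what is moved stays moved. The work goes in short steps, Python scripts to look and compute and a tool call to move; the robot and the scene stay as the last step left them, time stands still between calls to the robot, and variables do not carry over. Pictures are saved under pics/ and viewed, and the job is handed in when it is done.

Besides the shell and the picture viewer there is one more tool, called after "Request:" in YAML: its name, and indented under it one key for each argument. drive_tool: Moves the arm, as the interface text tells. Its arguments: {"type":"object","properties":{"plan":{"type":"array","items":{"type":"array"}},"grip_force":{"type":"number"}},"required":["plan"]}

```bash
mkdir -p pics; python3 - <<'E'
from workcell import monitor, eyes
import cv2, numpy as np
for n in("top","side"):
    p,d=eyes.camera(n); np.savez(f"pics/{n}0.npz",p=p,d=d)
    cv2.imwrite(f"pics/{n}0.png",cv2.resize(p[:,:,::-1],(768,576)))
    print(n,eyes.camera_params(n))
print(monitor.get_obs())
E
```

```text
top {'fx': 452.2543150445518, 'fy': 452.2543150445518, 'cx': 256.11874409248156, 'cy': 196.54404776783826, 'extrinsics': array([[-0.00135994, -0.99998803, -0.00470077,  0.05631957],
       [-0.99741456,  0.00169416, -0.07184243,  0.49846249],
       [ 0.07184953,  0.00459091, -0.99740492,  1.13901739],
       [ 0.        ,  0.        ,  0.        ,  1.        ]])}
side {'fx': 378.448979852534, 'fy': 378.448979852534, 'cx': 254.74178474963463, 'cy': 198.38371535074563, 'extrinsics': array([[-0.99743566, -0.06927743,  0.01796512,  0.52323456],
       [-0.06183568,  0.7078092 , -0.70369204,  0.01996996],
       [ 0.0360341 , -0.70299842, -0.71027795,  0.94273076],
       [ 0.        ,  0.        ,  0.        ,  1.        ]])}
{'time': 0.1, 'q': array([6.44583919e+01, 5.00883804e+00, 1.00392506e+01, 9.50991906e+01,
       1.34482410e-03, 9.00016062e+01]), 'qd': array([ 0.04790643, -0.12943667,  0.05634991, -0.18265706, -0.03220836,
        0.07487261]), 'joint_efforts': array([ 4.01644838e-04, -5.21561086e+01,  4.65654516e+01,  1.60486816e-02,
       -4.82796872e-05,  3.87426564e-05]), 'ee_pos': array([0.23706098, 0.49609557, 0.25264771]), 'tcp_rot': array([-1.79931222e+02, -1.34289507e-03,  1.54456784e+02]), 'wrist_force': array([ 0.7678073 , -0.3168359 ,  0.30642724]), 'torque': array([ 0.00634636,  0.01088356, -0.00637498]), 'opening': 0.08536866964203146}
```

View pics/top0.png

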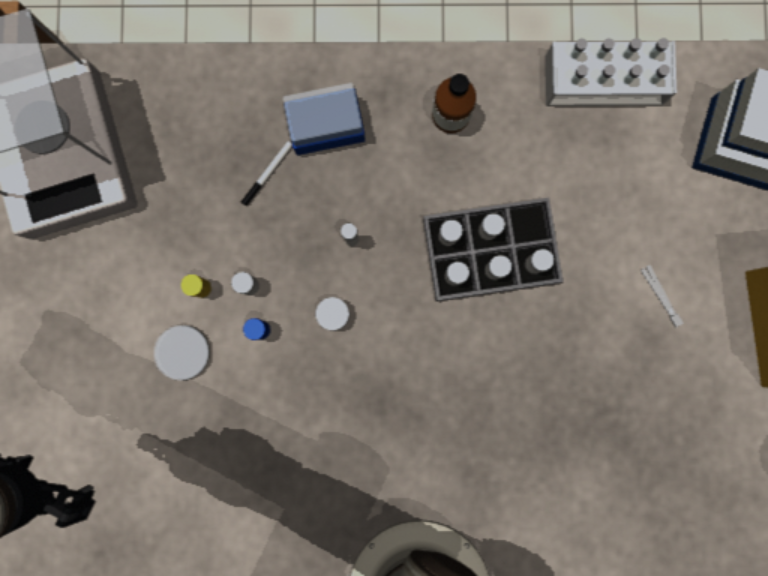

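View pics/side0.png

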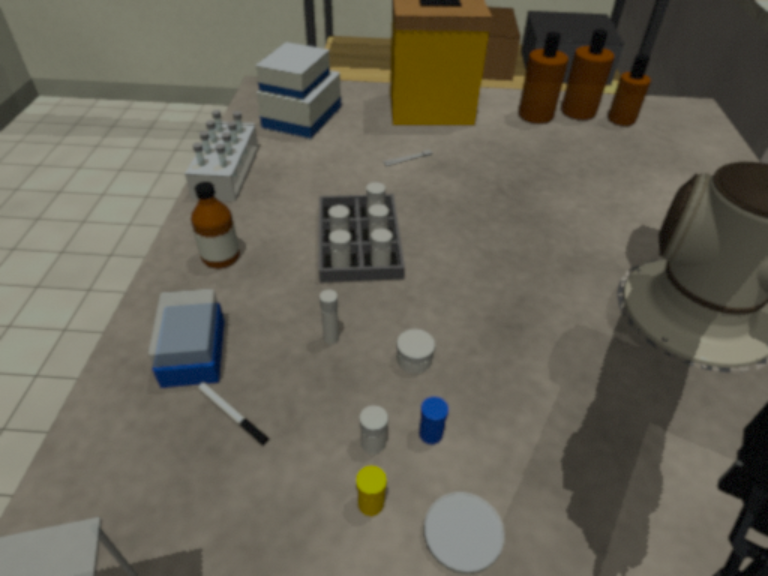

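Both pictures are shown at 1.5x scale. Possible look-alikes in the top view:
- white jar with grey cap (242,283), the one I choose
- slim bottle (349,231)
- wide low jar (333,313)
- yellow jar (193,286)
- blue jar (255,329)
- dish (181,352)
- five jars already in the tray

The empty cell is at about (530,223). Next I'll measure these and check the choice in a crop.

```bash
cat > h.py <<'E'
import numpy as np,cv2
from workcell import eyes
def cast(n,u,v,z):
    P=eyes.camera_params(n);E=P["extrinsics"];R=E[:3,:3];t=E[:3,3]
    c=-R.T@t; r=R.T@np.array([(u-P["cx"])/P["fx"],(v-P["cy"])/P["fy"],1.]); return c+r*(z-c[2])/r[2]
def cloud(n,d):
    P=eyes.camera_params(n);E=P["extrinsics"]
    v,u=np.mgrid[:d.shape[0],:d.shape[1]]
    X=np.stack([(u-P["cx"])/P["fx"]*d,(v-P["cy"])/P["fy"]*d,d],-1)
    return (X-E[:3,3])@E[:3,:3]
E
python3 - <<'E'
from h import *
for n in("top","side"):
    f=np.load(f"pics/{n}0.npz");p,d=f["p"],f["d"];W=cloud(n,d);ok=d>0
    def blobs(lo,hi,nm,amin=20):
        m=(ok&(W[...,2]>lo)&(W[...,2]<hi)&(W[...,0]>.3)&(W[...,0]<.75)&(W[...,1]>-.25)&(W[...,1]<.5)).astype(np.uint8)
        k,l,s,c=cv2.connectedComponentsWithStats(m)
        for i in range(1,k):
            if s[i,4]<amin: continue
            q=W[l==i]; z=np.median(q[:,2]); u,v=c[i]
            print(n,nm,"px",c[i].round(1),"area",s[i,4],"wh",s[i,2:4],"z",z.round(4),"cast",cast(n,u,v,z)[:2].round(4),"rgb",p[l==i].mean(0).astype(int))
    blobs(.058,.076,"caps"); blobs(.03,.046,"low"); blobs(.085,.105,"tall")
    if n=="top":
        m=(ok&(W[...,2]>.018)&(W[...,2]<.08)&(W[...,0]>.45)&(W[...,0]<.7)&(W[...,1]>-.2)&(W[...,1]<.1)).astype(np.uint8)
        cs,_=cv2.findContours(m,0,2)
        for c in cs:
            if cv2.contourArea(c)>500:
                r=cv2.minAreaRect(c);b=cv2.boxPoints(r);
                B=np.array([cast(n,u,v,.028)[:2] for u,v in b]);print("tray",r,B.round(4).tolist(),"ctr",B.mean(0).round(4),[np.linalg.norm(B[i]-B[i-1]).round(4) for i in range(4)],[np.degrees(np.arctan2(*(B[i]-B[i-1])[::-1])).round(1) for i in range(4)])
        print("cell z",W[145:152,350:357,2].mean(), W[149,353])
f=np.load("pics/top0.npz");g=np.load("pics/side0.npz")
a=cv2.resize(f["p"][120:240,100:380],(780,334),interpolation=2); b=cv2.resize(g["p"][170:350,190:320],(180,250))
cv2.imwrite("pics/crop.png",a[:,:,::-1]);cv2.imwrite("pics/crop2.png",cv2.resize(g["p"][120:350,190:320],(330,584),interpolation=2)[:,:,::-1])
E
```

```text
top caps px [328.7 149.3] area 174 wh [15 15] z 0.0696 cast [ 0.6111 -0.1234] rgb [167 170 174]
top caps px [300.8 153.7] area 167 wh [15 15] z 0.0695 cast [ 0.6004 -0.0546] rgb [169 172 176]
top caps px [361.1 173.1] area 176 wh [15 15] z 0.0696 cast [ 0.552  -0.2021] rgb [168 171 175]
top caps px [333.2 177.2] area 176 wh [15 15] z 0.0699 cast [ 0.542  -0.1334] rgb [168 171 175]
top caps px [305.2 181.5] area 169 wh [15 14] z 0.0699 cast [ 0.5316 -0.0648] rgb [170 172 177]
top caps px [161.5 188. ] area 164 wh [14 15] z 0.0632 cast [0.5167 0.2885] rgb [171 173 177]
top caps px [127.9 189.7] area 169 wh [15 14] z 0.063 cast [0.5128 0.3713] rgb [168 170  68]
top caps px [169.5 218.9] area 164 wh [14 15] z 0.0631 cast [0.4406 0.2678] rgb [ 55  93 169]
top low px [ 84.7 127.6] area 59 wh [ 8 23] z 0.0376 cast [0.6739 0.4918] rgb [52 49 47]
top low px [354.5 176.8] area 21 wh [ 9 12] z 0.0379 cast [ 0.5467 -0.1925] rgb [60 59 56]
top low px [221.5 208.7] area 384 wh [22 22] z 0.0394 cast [0.4667 0.1424] rgb [175 178 182]
top tall px [232.6 153.8] area 94 wh [10 11] z 0.0956 cast [0.596 
[... 1704 characters left out ...]
a 59 wh [13  8] z 0.038 cast [ 0.601  -0.0397] rgb [89 88 80]
side low px [219.6 217.9] area 50 wh [10  7] z 0.0371 cast [0.596  0.1227] rgb [92 91 83]
side low px [276.5 230. ] area 442 wh [26 21] z 0.0393 cast [0.4672 0.1494] rgb [141 141 133]
side low px [142.3 242.5] area 25 wh [ 4 11] z 0.0399 cast [0.7477 0.2077] rgb [ 5 32 71]
side low px [287.  284.8] area 70 wh [17 10] z 0.0369 cast [0.4429 0.2836] rgb [10 34 73]
side low px [248.3 291.3] area 74 wh [18 10] z 0.0373 cast [0.5164 0.304 ] rgb [91 90 82]
side low px [246.7 333.5] area 65 wh [19 10] z 0.0373 cast [0.5125 0.3876] rgb [96 81  4]
side tall px [218.4 198.5] area 117 wh [12 12] z 0.0951 cast [0.5963 0.1189] rgb [126 127 119]
```

View pics/crop.png

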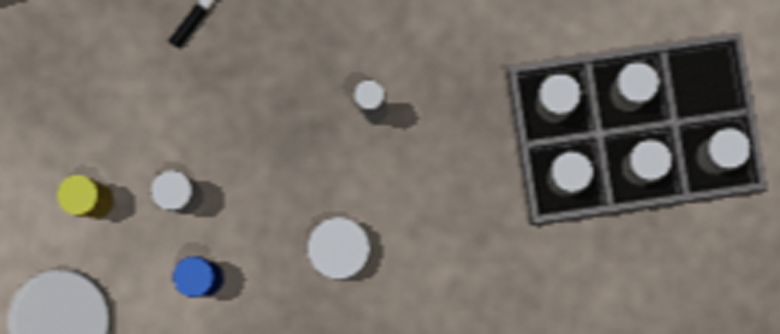

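View pics/crop2.png

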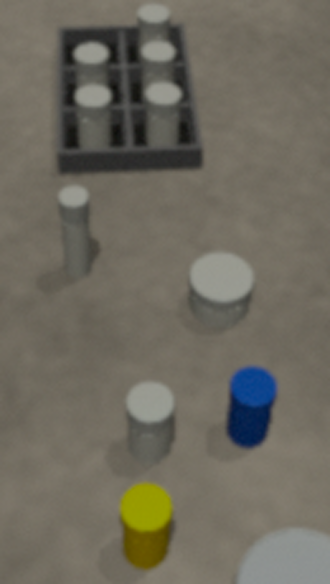

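The crops confirm it: the upright jar at crop (171,190) is white with a grey cap. It is 63 mm high and sits at about (0.517, 0.289). The wide jar (39 mm), the slim bottle (95 mm) and the blue and yellow jars are ruled out.

Three estimates of the empty cell's centre agree on (0.6215, -0.192), with the tray yawed about 8.4°. I'll use the diagonal at about 53°, which means turning the tool -11°.

Request:
drive_tool:
  plan:
    - [0, [0.029, -0.053, 0], -1.1]
    - [0, [0.029, -0.053, 0], -1.1]
    - [0, [0.029, -0.053, 0], -1.1]
    - [0, [0.029, -0.053, 0], -1.1]
    - [0, [0.029, -0.053, 0], -1.1]
    - [0, [0.029, -0.053, 0], -1.1]
    - [0, [0.029, -0.053, 0], -1.1]
    - [0, [0.029, -0.053, 0], -1.1]
    - [0, [0.029, -0.053, 0], -1.1]
    - [0, [0.029, -0.053, 0], -1.1]

```text
time: 1.35
ee_pos: [0.5277, -0.0358, 0.2531]
tcp_rot: [180.0, -0.0, 143.4]
wrist_force: [0.5, -0.6, 0.5]
opening: -0.0
```

Request:
drive_tool:
  plan:
    - [0, [0.0315, -0.052, 0], 0]
    - [0, [0.0315, -0.052, -0.02], 0]
    - [0, [0.031, -0.052, -0.03], 0]
    - [0, [0, 0, -0.05], 0]
    - [0, [0, 0, -0.03], 0]
    - [0, [0, 0, 0], 0]
    - [0, [0, 0, 0], 0]

```text
time: 2.22
ee_pos: [0.6185, -0.1846, 0.1276]
tcp_rot: [180.0, 0.1, 143.5]
wrist_force: [0.2, -0.1, 0.7]
opening: -0.0002
```

```bash
python3 - <<'E'
from h import *
from workcell import monitor
p,d=eyes.camera("top");q,_=eyes.camera("side")
a=cv2.resize(p[110:220,270:400],(390,330),interpolation=2);b=cv2.resize(q[90:200,190:290],(360,330),interpolation=2)
cv2.imwrite("pics/pre.png",np.hstack([a,b])[:,:,::-1]);print(monitor.get_obs()["ee_pos"],monitor.get_obs()["wrist_force"])
E
```

```text
[ 0.61888801 -0.18467256  0.1282181 ] [ 0.99403716  1.18657683 -0.10198819]
```

View pics/pre.png

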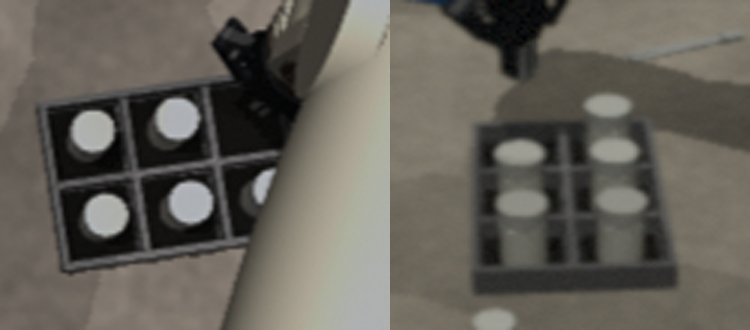

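The shut fingertips hang over the empty cell, at (520,75) in the side half. I'll correct the remaining offset and go down slowly near the bottom.

Request:
drive_tool:
  plan:
    - [0, [0.003, -0.0075, 0], 0]
    - [0, [0, 0, -0.03], 0]
    - [0, [0, 0, -0.03], 0]
    - [0, [0, 0, -0.02], 0]
    - [0, [0, 0, -0.008], 0]
    - [0, [0, 0, 0], 0]

```text
time: 3.08
ee_pos: [0.6212, -0.1922, 0.0382]
tcp_rot: [180.0, 0.0, 143.5]
wrist_force: [-0.3, -0.2, 0.2]
opening: 0.0
```

Request:
drive_tool:
  plan:
    - [0, [0, 0, -0.003], 0]
    - [0, [0, 0, -0.003], 0]
    - [0, [0, 0, -0.002], 0]
    - [0, [0, 0, 0], 0]

```text
time: 3.58
ee_pos: [0.6212, -0.1922, 0.0302]
tcp_rot: [180.0, 0.0, 143.5]
wrist_force: [0.7, 0.7, 0.0]
opening: -0.0003
```

Request:
drive_tool:
  plan:
    - [0, [0, 0, -0.001], 0]
    - [0, [0, 0, 0], 0]

```text
time: 3.82
ee_pos: [0.6212, -0.1922, 0.0301]
tcp_rot: [180.0, 0.0, 143.5]
wrist_force: [-3.1, 0.6, 8.3]
opening: 0.0001
```

The fingers are pressing with 8 N at TCP 0.030, which is exactly the liner height. I'll hold for a moment and then lift.

Request:
drive_tool:
  plan:
    - [0, [0, 0, 0], 0]
    - [0, [0, 0, 0], 0]
    - [0, [0, 0, 0], 0]

```text
time: 4.2
ee_pos: [0.6212, -0.1921, 0.0301]
tcp_rot: [180.0, 0.0, 143.5]
wrist_force: [-3.7, 0.6, 7.6]
opening: -0.0
```

Request:
drive_tool:
  plan:
    - [0, [0, 0, 0.03], 0]
    - [0, [0, 0, 0.05], 0]
    - [0, [0, 0, 0.06], 0]
    - [0, [-0.013, 0.06, 0.02], 0]
    - [1, [-0.013, 0.06, 0], 0]
    - [1, [-0.013, 0.06, 0], 0]
    - [1, [-0.013, 0.06, 0], 0]
    - [1, [-0.013, 0.06, 0], 0]
    - [1, [-0.013, 0.06, 0], 0]
    - [1, [-0.013, 0.06, 0], 0]

```text
time: 5.45
ee_pos: [0.5298, 0.2278, 0.1886]
tcp_rot: [180.0, 0.0, 143.5]
wrist_force: [0.7, 0.6, -0.4]
opening: 0.0855
```

Request:
drive_tool:
  plan:
    - [1, [-0.013, 0.05, 0], 0]
    - [1, [0, 0, 0], 0]
    - [1, [0, 0, 0], 0]

```text
time: 5.82
ee_pos: [0.5175, 0.2758, 0.1883]
tcp_rot: [-180.0, 0.0, 143.5]
wrist_force: [0.1, 0.3, 0.0]
opening: 0.0854
```

Request:
drive_tool:
  plan:
    - [1, [0, 0.0135, 0], 0]
    - [1, [0, 0, -0.04], 0]
    - [1, [0, 0, -0.03], 0]
    - [1, [0, 0, 0], 0]

```text
time: 6.32
ee_pos: [0.5167, 0.2884, 0.1161]
tcp_rot: [-179.8, -0.1, 143.4]
wrist_force: [-0.3, -0.2, 0.4]
opening: 0.0853
```

```bash
python3 - <<'E'
from h import *
from workcell import monitor
p,d=eyes.camera("top");q,_=eyes.camera("side")
a=cv2.resize(p[130:250,100:230],(390,360),interpolation=2);b=cv2.resize(q[200:350,170:320],(360,360),interpolation=2)
cv2.imwrite("pics/pick.png",np.hstack([a,b])[:,:,::-1]);print(monitor.get_obs()["ee_pos"],monitor.get_obs()["wrist_force"])
E
```

```text
[0.51799645 0.28930205 0.11943003] [-0.04756756  0.59612087  0.94578292]
```

View pics/pick.png

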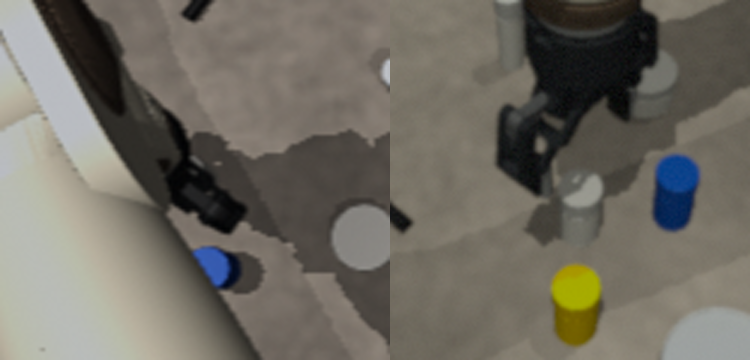

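The open jaws straddle the jar: left finger at (525,165), right finger near (640,105), cap at (580,190). I'll go down and grip.

Request:
drive_tool:
  plan:
    - [1, [0, 0, -0.03], 0]
    - [1, [0, 0, -0.025], 0]
    - [1, [0, 0, -0.018], 0]
    - [1, [0, 0, 0], 0]
    - [1, [0, 0, 0], 0]
  grip_force: 30

```text
time: 7.05
ee_pos: [0.5182, 0.2898, 0.0468]
tcp_rot: [179.9, 0.0, 143.5]
wrist_force: [0.1, 0.2, -0.2]
opening: 0.0856
```

Request:
drive_tool:
  plan:
    - [0, [0, 0, 0], 0]
    - [0, [0, 0, 0], 0]
    - [0, [0, 0, 0], 0]
    - [0, [0, 0, 0], 0]
    - [0, [0, 0, 0], 0]
    - [0, [0, 0, 0], 0]
  grip_force: 30

```text
time: 7.8
ee_pos: [0.5177, 0.2896, 0.0458]
tcp_rot: [180.0, 0.0, 143.5]
wrist_force: [-1.0, -0.5, 5.5]
opening: 0.0354
```

Request:
drive_tool:
  plan:
    - [0, [0, 0, 0.01], 0]
    - [0, [0, 0, 0.03], 0]
    - [0, [0, 0, 0.05], 0]
    - [0, [0, 0, 0.04], 0]
    - [0, [0, 0, 0], 0]
    - [0, [0, 0, 0], 0]

```text
time: 8.55
ee_pos: [0.5173, 0.2893, 0.1747]
tcp_rot: [-180.0, -0.0, 143.5]
wrist_force: [0.2, -0.3, -0.8]
opening: 0.0353
```

```bash
python3 - <<'E'
from h import *
from workcell import monitor
q,d=eyes.camera("side");o=monitor.get_obs()
cv2.imwrite("pics/lift.png",cv2.resize(q[150:350,150:350],(560,560),interpolation=2)[:,:,::-1]);print(o["ee_pos"],o["wrist_force"],o["opening"])
E
```

```text
[0.51704954 0.28920359 0.17408342] [-0.10841827  0.43326962 -0.88079314] 0.03556941294563432
```

View pics/lift.png

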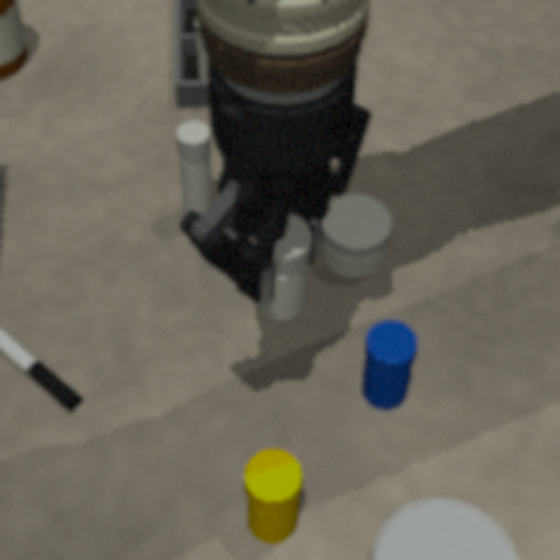

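The jar hangs upright in the jaws, cap at (293,235) and base at (288,310), and the counter spot is bare. Now I carry it to the cell.

Request:
drive_tool:
  plan:
    - [0, [0.005, -0.025, 0.01], 0]
    - [0, [0.011, -0.05, 0.01], 0]
    - [0, [0.011, -0.05, 0], 0]
    - [0, [0.011, -0.05, 0], 0]
    - [0, [0.011, -0.05, 0], 0]
    - [0, [0.011, -0.05, 0], 0]
    - [0, [0.011, -0.05, 0], 0]
    - [0, [0.011, -0.05, 0], 0]
    - [0, [0.011, -0.05, 0], 0]
    - [0, [0.0065, -0.035, 0], 0]

```text
time: 9.85
ee_pos: [0.6166, -0.1726, 0.1934]
tcp_rot: [-179.9, -0.1, 143.4]
wrist_force: [0.2, 0.7, -0.6]
opening: 0.0353
```

Request:
drive_tool:
  plan:
    - [0, [0.005, -0.021, 0], 0]
    - [0, [0, 0, 0], 0]
    - [0, [0, 0, 0], 0]

```text
time: 10.22
ee_pos: [0.6219, -0.1906, 0.195]
tcp_rot: [-180.0, -0.1, 143.5]
wrist_force: [0.6, 0.5, -1.0]
opening: 0.0352
```

Request:
drive_tool:
  plan:
    - [0, [0, -0.0015, -0.03], 0]
    - [0, [0, 0, -0.03], 0]
    - [0, [0, 0, -0.02], 0]
    - [0, [0, 0, 0], 0]
    - [0, [0, 0, 0], 0]

```text
time: 10.85
ee_pos: [0.6224, -0.1924, 0.1167]
tcp_rot: [180.0, 0.1, 143.5]
wrist_force: [0.5, 0.0, -0.3]
opening: 0.0351
```

```bash
python3 - <<'E'
from h import *
from workcell import monitor
p,d=eyes.camera("top");q,d=eyes.camera("side");o=monitor.get_obs()
a=cv2.resize(p[110:220,270:400],(390,330),interpolation=2);b=cv2.resize(q[70:180,190:290],(390,429),interpolation=2)[:330]
cv2.imwrite("pics/over.png",np.hstack([a,b])[:,:,::-1]);print(o["ee_pos"],o["wrist_force"],o["opening"])
E
```

```text
[ 0.62259408 -0.19279734  0.11690218] [-0.15279703  0.35962328 -0.48618028] 0.03545106645503056
```

View pics/over.png

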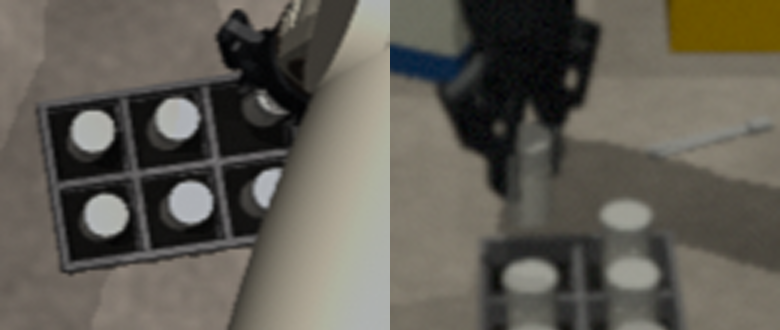

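The jar is upright over the empty cell, at (530,175) in the side half and (268,105) in the top half. I'll lower it.

Request:
drive_tool:
  plan:
    - [0, [0, 0, -0.02], 0]
    - [0, [0, 0, -0.02], 0]
    - [0, [0, 0, -0.014], 0]
    - [0, [0, 0, 0], 0]
    - [0, [0, 0, -0.003], 0]
    - [0, [0, 0, 0], 0]

```text
time: 11.7
ee_pos: [0.6222, -0.1932, 0.0588]
tcp_rot: [180.0, 0.0, 143.5]
wrist_force: [-0.4, -0.0, 0.1]
opening: 0.0354
```

Request:
drive_tool:
  plan:
    - [0, [0, 0, -0.002], 0]
    - [0, [0, 0, -0.002], 0]
    - [0, [0, 0, 0], 0]

```text
time: 12.08
ee_pos: [0.6219, -0.1931, 0.0542]
tcp_rot: [-180.0, -0.0, 143.5]
wrist_force: [-1.1, 0.0, -0.6]
opening: 0.0352
```

Request:
drive_tool:
  plan:
    - [0, [0, 0, -0.0005], 0]
    - [0, [0, 0, 0], 0]

```text
time: 12.32
ee_pos: [0.622, -0.1931, 0.0539]
tcp_rot: [180.0, 0.0, 143.5]
wrist_force: [0.2, -0.1, -0.9]
opening: 0.0354
```

Request:
drive_tool:
  plan:
    - [0, [0, 0, -0.0005], 0]
    - [0, [0, 0, 0], 0]

```text
time: 12.58
ee_pos: [0.6221, -0.1931, 0.0539]
tcp_rot: [180.0, 0.0, 143.5]
wrist_force: [-2.0, 0.7, 4.3]
opening: 0.0355
```

The jar touches the liner with 4 N at the expected height of 0.054. I'll open part way and rise.

Request:
drive_tool:
  plan:
    - [0.46, [0, 0, 0], 0]
    - [0.5, [0, 0, 0], 0]
    - [0.6, [0, 0, 0], 0]
    - [0.65, [0, 0, 0], 0]
    - [0.65, [0, 0, 0], 0]

```text
time: 13.2
ee_pos: [0.622, -0.193, 0.0533]
tcp_rot: [-180.0, -0.0, 143.5]
wrist_force: [0.5, 0.1, 0.2]
opening: 0.0555
```

Request:
drive_tool:
  plan:
    - [0.65, [0, 0, 0.01], 0]
    - [0.65, [0, 0, 0.03], 0]
    - [0.65, [0, 0, 0.04], 0]
    - [0.65, [0, 0, 0.06], 0]
    - [0.65, [-0.03, 0.04, 0.03], 0]
    - [0.65, [-0.04, 0.045, 0], 0]
    - [0.65, [-0.04, 0.045, 0], 0]
    - [0.65, [-0.04, 0.045, 0], 0]
    - [0.65, [-0.03, 0.045, 0], 0]
    - [0.65, [-0.02, 0.045, 0], 0]

```text
time: 14.45
ee_pos: [0.4206, 0.073, 0.2246]
tcp_rot: [179.9, 0.1, 143.4]
wrist_force: [0.8, 0.5, 0.5]
opening: 0.0552
```

Request:
drive_tool:
  plan:
    - [0.65, [-0.02, 0.05, 0], 0]
    - [0.65, [0, 0.05, 0], 0]
    - [0.65, [0, 0, 0], 0]
    - [0.65, [0, 0, 0], 0]

```text
time: 14.95
ee_pos: [0.4019, 0.1719, 0.2239]
tcp_rot: [180.0, 0.0, 143.5]
wrist_force: [-1.2, -0.3, -0.4]
opening: 0.0557
```

```bash
python3 - <<'E'
from h import *
from workcell import monitor
p,d=eyes.camera("top");q,e=eyes.camera("side");o=monitor.get_obs()
a=cv2.resize(p[110:220,270:400],(390,330),interpolation=2);b=cv2.resize(q[90:200,190:290],(360,330),interpolation=2)
cv2.imwrite("pics/end.png",np.hstack([a,b])[:,:,::-1]);print(o["ee_pos"],o["wrist_force"],o["opening"])
W=cloud("top",d)
m=((d>0)&(W[...,2]>.062)&(W[...,2]<.085)&(W[...,0]>.45)&(W[...,0]<.7)&(W[...,1]>-.26)&(W[...,1]<0)).astype(np.uint8)
k,l,s,c=cv2.connectedComponentsWithStats(m)
for i in range(1,k):
    if s[i,4]>20:
        z=np.median(W[l==i][:,2]);print(c[i].round(1),s[i,2:5],z.round(4),W[l==i][:,2].std().round(4),cast("top",*c[i],z)[:2].round(4))
E
```

```text
[0.40214039 0.17115017 0.22371079] [ 0.13535497 -0.29383358  0.27484703] 0.055428119016928255
[357.2 145.6] [ 15  15 172] 0.0719 0.0027 [ 0.6196 -0.1931]
[328.7 149.2] [ 15  15 172] 0.0695 0.0023 [ 0.6113 -0.1235]
[300.7 153.5] [ 15  14 162] 0.0697 0.0021 [ 0.6007 -0.0546]
[361.4 173. ] [ 15  15 169] 0.0695 0.0024 [ 0.5521 -0.2027]
[333.3 177.1] [ 15  15 173] 0.0696 0.0022 [ 0.5422 -0.1337]
[305.2 181.4] [ 15  14 168] 0.0696 0.0022 [ 0.5318 -0.0649]
```

View pics/end.png

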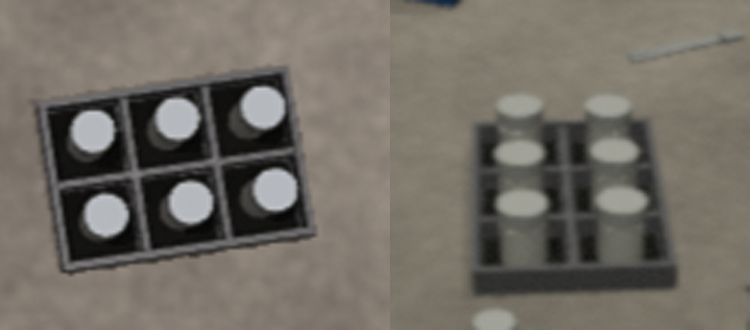

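All six cells now hold upright jars. The new one is at (262,108) in the top half and (520,115) in the side half. Its top is at 71.9 mm (72 expected) and it is about 2 mm off the cell centre.

```bash
python3 -c "
from workcell import job
print(job.job_done())"
```

```text
the job is handed in; nothing more can be done
None
```

The white jar now stands upright in the formerly empty cell, released, and I handed the job in at about 15 s of robot time. The hand-in gives no verdict.

- **Feeling the cell:** I pressed the shut fingertips on the liner with about 8 N for some 0.4 s. Contact came at the liner's known height, so the cell was clear.
- **Moving the jar:** I gripped the jar with the jaws along the cell's diagonal and lifted it about 13 cm. It touched the liner with about 4 N before I let go.
- **Last checks:** In the final pictures the jar's top is at 71.9 mm (72 expected) and it is about 2 mm from the cell's centre. The other five jars had moved by less than 1 mm, within measuring error. The arm is clear of everything, and no check failed.
- **One disagreement:** The side camera put the jar tops 5 to 8 mm farther towards that camera than the top camera did. I put this down to its outlines including part of the jars' sides, and used the top camera's positions. The grasp and the placing bore them out.

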